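Lock the camera case with its padlock

ROBOT

A 7-joint arm with a two-finger parallel gripper is mounted at the origin on a cart in front of the work surface, level with it; the furniture and walls round the work are solid. World frame = base frame: x ahead of the robot, y to its left, z up, the work surface at z = 0. Lengths are in mm, angles in rad, forces in N, time in s.
With the tool pointing down it reaches from about 400 to 850 mm from the base axis. Payload 10.4 kg.
Tool frame: the origin (TCP) lies between the finger pads; the fingertips stand 17 mm ahead of it and the grasp point (between the pads) lies 2 mm behind it (env.nose_length is the distance from the TCP to the fingertips, in mm); z points along the fingers, y is the line along which they close (so a half turn about z gives the same grasp; the last joint's range is limited). The gripper opens to 87 mm and grips with 3 to 60 N. Pads are 19 mm wide; open, the fingers measure 117 mm over their backs; the gripper's body (75 mm by 190 mm) begins 51 mm behind the grasp point.
Start: joints at [-1.203, 0.332, -0.065, 1.46, 0.022, 1.35, -0.088], TCP at [238.069, 577.904, 239.576] pointing down, gripper open.
Joint ranges: [-2.6, 2.6], [-0.5, 2.12], [-1.47, 1.34], [0.16, 2.42], [-1.27, 4.41], [0.06, 2.06], [-2.6, 2.6]. Speed limits (rad/s): [2.22, 2.22, 2.79, 2.79, 3.14, 3.14, 3.14].

INTERFACE

Orientations are given as a rotation vector (axis times angle).
In Python, from cell import env gives the robot as it stands.
- The arm moves only by the tool carry_out, never from a script. Its arguments are lists of equal length, an entry for each row: "delta_pos": the shift along the tool's x, y, z in cm, a list of three; "roll": the turn about the tool's z in rad; "fingers": the opening, from 0 (shut) to 1 (fully open). In form: {"delta_pos": [[dx, dy, dz], ...], "roll": [roll, ...], "fingers": [fingers, ...]}. A call has exactly 5 rows; each row is the pose to reach, as a shift and turn from the pose commanded when the call began, along the tool's axes at that moment; what a row does not reach only later rows make up. A row lasts 1/10 s, in which the tool goes at most 50 mm and 8.59 degrees, less where a joint would pass 70% of its speed; a pose out of reach is approached as far as the arm can. A call with a gripper value outside its range is refused whole. The fingers move at their own pace and stop on an object; "squeeze" is the grip in N (left out, the last holds). Time passes only in rows, so rows that repeat a pose let the fingers close, or fill a call up. It gives the time, the measured TCP pose, the force, the opening and the grip force at its end, in the units of the state.
- env.state(): the state, without advancing time (a new reading comes with each control period).
- env.capture(name): name is "side" or "top"; returns the picture (480x640x3 uint8, red, green, blue); there is no depth.
- env.camera_info(name): a dict with "fx", "fy", "cx", "cy" (pixels), "rvec" (rotation vector, rad) and "tvec" (3), from world to camera coordinates, as OpenCV has them. Camera axes: x right, y down, z forward; pixel columns grow to the right and rows downward; lengths in mm; the calibration is good to about 2 mm. A picture is of the moment at which its call begins. camera_info takes no time and is no camera call.
- env.job_done(): hands the job in; it is judged then, once.
The state is a dict: "time_s": time; "q": joint angles; "joint_velocities": joint speeds; "effort": joint torques, N m; "tool_pos": TCP position; "tool_rot": TCP orientation; "force": force on the tool from outside, world axes, zero at the start; "ft_torque": the same for the moment, N m; "grip_width": opening from 0.0 (shut) to 1.0 (fully open); "gripper_force": force on a finger pad.
Only numpy, scipy, OpenCV 4.12 (cv2) and the standard library are available. Lean on these libraries where they do the work, as an engineer would, in place of code of your own. Each camera call takes 0.05 s, during which the arm holds its last target. There are 200 camera calls.

TASK

The repaired camera is in its case: shut the lid fully and lock it. Swing the padlock's shackle round until its free end stands over the eye in the lid's tab, then press the bow down through the tabs into the lock until the hidden pawl clicks and the shackle stays down by itself when you let go. The lock sits on rubber and gives a little under your hand: press past that until you feel the click, but never push with more than 40 N, and leave the things round the case where they are.

Things in the scene. Friction and masses are not known exactly. Their poses are not given: they have to be found in the camera images.
- case: dark slate metal camera case, 136 deep (x), 200 wide (y), fixed to the table. Origin: centre of its underside, on the table; x points to the hinged back, y left seen from the front, z up. Rim 67 mm high, shut lid's top 86. A camera lies inside. On its front a steel pocket holds a padlock; over it a 3 mm tab (top 69 mm high, y -28 to +3) juts 32 mm out; the lid's like tab lies on it when shut
- lid (a joint): angle of the lid, rad: 0 shut, grows as its front edge rises; hinged along the case's rear top edge; a stiff hinge holds it at any angle, about 1 to 6 N at the front edge pushes it down. Only with the lid down can the shackle be swung over its tab
- lid_hinge (a point): middle of the lid's hinge line at the case's rear top edge (case x +68, z 69.5 mm); case axes. The lid's flat outer face lies 16.5 mm above this line when shut and turns with the lid
- lid_front (a point): middle of the lid's front upper edge, 136 mm from the hinge line; moves with the lid
- lock: brass padlock body, 22 thick (case x), 46 wide (y), 46 high, centred 18 mm in front of the case front (case x -86 mm). Origin: centre of its underside, 18 mm above the table; axes as the case. Heel leg of the shackle at y +13 mm, open 10 mm hole for the toe leg at y -13 mm. It rests on a rubber cushion and sinks under load about 1 mm per 4 N, at most 5 mm (hard from there on), and rises again
- shackle_swing (a joint): turn of the raised shackle about its heel leg (vertical axis at lock x 0, y +13 mm), rad: 0 = toe leg over the eye and the hole, +1.57 = toe towards the front (case -x), +3.14 = towards case +y; turns from -0.3 to 2.9 and stays where it is left (slight friction)
- shackle (a joint): how far the shackle is pressed into the lock, m: 0 raised (a spring of 4 to 7 N lifts it). The pawl inside sits at an unknown depth, another each time: pushing past it takes about 15 N in all, then it clicks, the force drops, and it holds the shackle somewhere from 0.0205 to 0.0305; a hard stop follows 1.5 mm below. Let go earlier and it springs up. A toe not over the eye meets the tab after 0.002
- bow_top (a point): top of the shackle's bow, midway between its legs (13 mm from the heel axis). The shackle is an 8 mm round steel U, 26 mm between leg centres, the bow's inside 44 mm above the toe tip. Raised, this point is 127 mm above the table, locked 96 to 107 mm. Its y axis runs from toe to heel (along the bow), z up; it turns with the shackle
- eye (a point): centre of the 10 mm eye in the tabs, at the upper face of the shut lid's tab, 73 mm above the table; the raised toe tip passes 2 mm above it; case axes
- flask: clear conical solvent flask with a maroon cap, 84 mm wide, 108 high, loose bystander; origin under its centre
- blower: dark rubber air blower, 142 long, 50 thick, loose bystander; origin under its centre
- pliers: small black snap-ring pliers, 81 x 38 x 11, loose bystander; origin under its centre
- driver: slim precision screwdriver, 142 long, loose bystander; origin under its centre
- cutter: red plastic snap-off cutter, blade in, 118 long, 14 thick, loose bystander; origin under its centre

How it is judged (in metres and radians):
On the way, in this order (a step that is already met when the one before it is completed fails the run):
1. the lid is shut with the shackle still up (value of joint lid below 0.03 rad and value of joint shackle below 0.006 m), for 0.2 s.
2. the raised shackle is swung over the eye (value of joint lid below 0.04 rad and value of joint shackle below 0.008 m and value of joint shackle_swing between -0.22 and 0.22 rad), for 0.1 s.
3. the shackle is pressed deep into the lock (value of joint shackle above 0.0195 m), for 0.1 s.
At the end, for the whole second after the job is handed in: the lid is shut (within 0.03 rad), the shackle's toe is through both tabs (swing within 0.1 rad) and it stays at least 19.5 mm down in the lock, held by the pawl alone, at rest; a shackle not caught springs up again (value of joint lid below 0.03 rad and value of joint shackle above 0.0195 m and value of joint shackle_swing between -0.1 and 0.1 rad and velocity of joint shackle between -0.01 and 0.01 m/s); the robot touches nothing.
It fails at once if the shackle or the lock is pressed with over 40 N (contact force between any of the arm, the fingers and lock above 40 N).
It fails at once if a thing beside the case is pushed away (over 25 mm) (distance of any of flask, blower, pliers, driver, cutter from where it was at the start of the episode above 0.025 m).
It also fails if it takes over 64 s, if anything falls off the work surface, if the arm or the gripper's body presses on something with over 40 N, if the wrist force passes 120 N, or if a joint passes its speed limit or range.

## Working session

There is one attempt and no reset: what is moved stays moved. The work goes in short steps, Python scripts to look and compute and a tool call to move; the robot and the scene stay as the last step left them, time stands still between calls to the robot, and variables do not carry over. Pictures are saved under pics/ and viewed, at most 10 in all, crops included, and the job is handed in when it is done.

Besides the shell and the picture viewer there is one more tool, called after "Request:" in YAML: its name, and indented under it one key for each argument. carry_out: Moves the arm, as the interface text tells. Its arguments: {"type":"object","properties":{"delta_pos":{"type":"array"},"roll":{"type":"array"},"fingers":{"type":"array"},"squeeze":{"type":"number"}},"required":["delta_pos","roll","fingers"]}

```bash
mkdir -p pics
python3 - <<'E'
from cell import env
import cv2
for n in("side","top"):
    cv2.imwrite(f"pics/{n}0.png",cv2.cvtColor(env.capture(n),cv2.COLOR_RGB2BGR))
    print(n,env.camera_info(n))
s=env.state();print(s['time_s'],s['tool_pos'],s['tool_rot'],s['force'],env.nose_length)
E
```

```text
side {'fx': 496.21842656442163, 'fy': 496.21842656442163, 'cx': 325.46742270772774, 'cy': 243.23565283845986, 'rvec': array([ 1.97476352, -0.02297726,  0.04212653]), 'tvec': array([-507.10002024,  133.9609393 ,  991.16365727])}
top {'fx': 573.4958642558119, 'fy': 573.4958642558119, 'cx': 318.3922826094339, 'cy': 247.38175863423697, 'rvec': array([ 2.17894668, -2.16341204,  0.07393808]), 'tvec': array([  82.29286106,  507.53611457, 1260.22775202])}
0.1 [237.9606309  577.55977097 238.84532318] [-6.09892919e-01 -3.08164524e+00  2.00645535e-03] [ 0.48592424 -0.15862231  0.77697702] 17.0
```

View pics/side0.png

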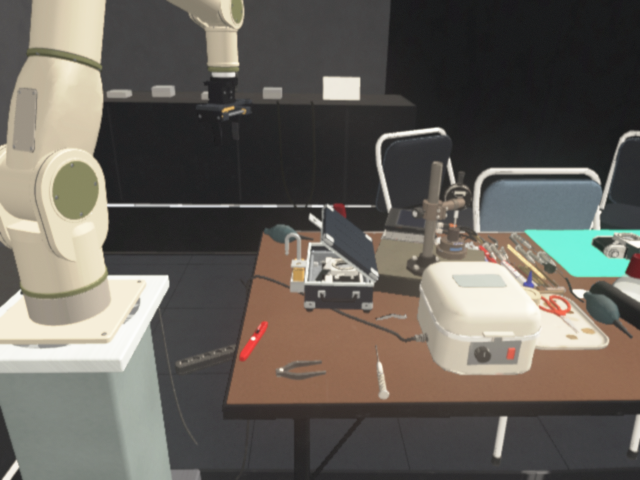

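View pics/top0.png

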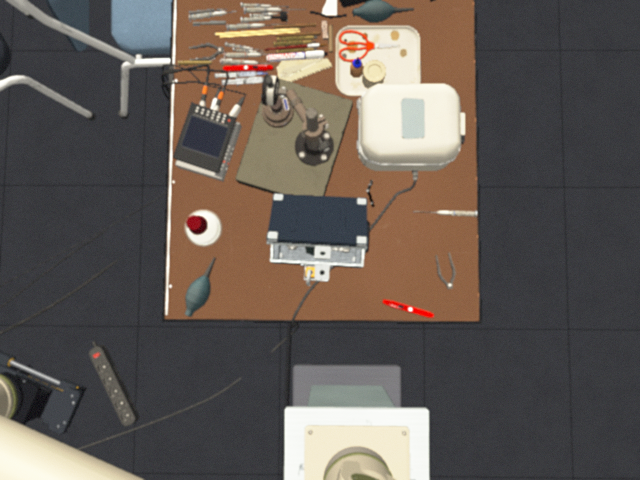

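The side view shows the case at about (340,290) with its lid half open and the shackle raised at (292,245). The top view shows the lid at (320,220) and the lock at about (318,272). I'll enlarge both.

Run:
```python
import cv2,numpy as np
t=cv2.imread("pics/top0.png")[185:295,255:385]; s=cv2.imread("pics/side0.png")[200:320,265:395]
f=lambda i:cv2.resize(i,(400,int(i.shape[0]*400/130)),interpolation=cv2.INTER_CUBIC)
f=lambda i:cv2.resize(i,None,fx=6,fy=5.4 if 0 else 6,interpolation=cv2.INTER_CUBIC)
cv2.imwrite("pics/t1.png",cv2.resize(t,None,fx=5,fy=5,interpolation=cv2.INTER_CUBIC))
cv2.imwrite("pics/s1.png",cv2.resize(s,None,fx=5,fy=5,interpolation=cv2.INTER_CUBIC))
```

```text
(no output)
```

View pics/t1.png

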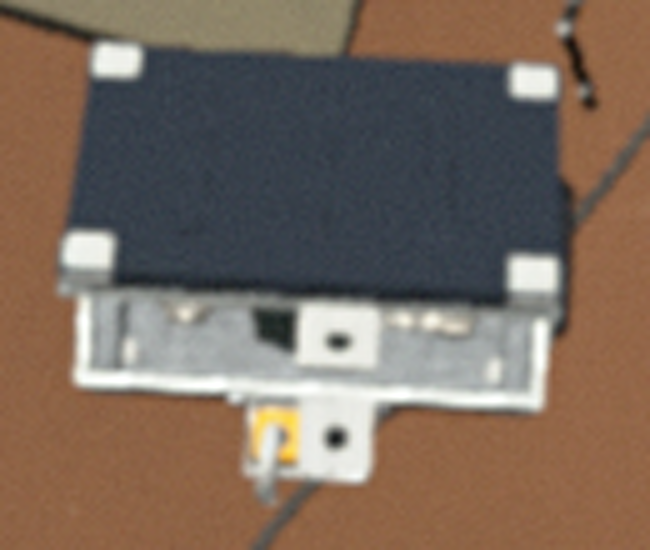

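View pics/s1.png

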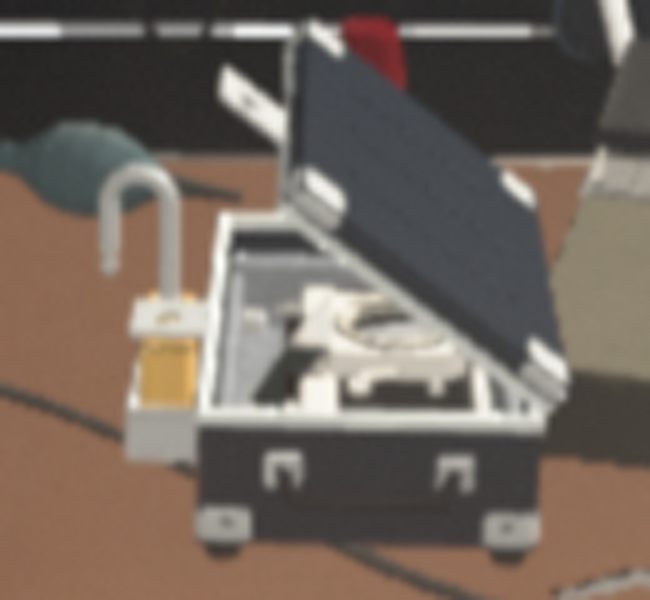

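The enlarged top crop gives the front rim corners at full-image (270,262) and (364,267), the eye in the lower tab at (322.2,272.4) and the tab corner at (329,281.4). The side crop gives the rim corners, the toe tip at (287,254) and the lid edge at about (325,235). Next I'll fit the case pose, lid angle and swing.

```bash
cat > h.py <<'E'
from cell import env
import numpy as np,cv2
from scipy.optimize import least_squares
from scipy.spatial.transform import Rotation as R
def proj(n,P):
    c=env.camera_info(n);K=np.array([[c['fx'],0,c['cx']],[0,c['fy'],c['cy']],[0,0,1]])
    return cv2.projectPoints(np.array([P],float),c['rvec'],c['tvec'],K,None)[0].ravel()
def world(p,P):
    c,s=np.cos(p[2]),np.sin(p[2]);return np.array([p[0]+c*P[0]-s*P[1],p[1]+s*P[0]+c*P[1],P[2]])
def lid(th,y,r=136,h=16.5): return (68-r*np.cos(th)+h*np.sin(th),y,69.5+r*np.sin(th)+h*np.cos(th))
def shk(a,r,z): return (-86-r*np.sin(a),13-r*np.cos(a),z)
E
python3 - <<'E'
from h import *
T=lambda u,v:(255+u/5,185+v/5)
S=lambda u,v:(265+u/5,200+v/5)
def obs(p):
    th,a=p[3],p[4]
    return [("top",(-68,100,67),T(75,385)),("top",(-68,-100,67),T(545,410)),("top",(-86,-13,69),T(336,437)),("top",(-100,-28,69),T(370,482)),
 ("side",(-68,-100,67),S(200,420)),("side",(68,-100,67),S(548,422)),("side",(-68,100,67),S(222,215)),("side",(-86,-13,69),S(172,316)),
 ("side",lid(th,100),S(310,22)),("side",lid(th,-100),S(310,175)),("top",lid(th,100),T(65,275)),("top",lid(th,-100),T(558,295)),
 ("side",shk(a,26,75),S(110,272)),("side",shk(a,26,105),S(110,200)),("side",shk(a,0,105),S(170,200)),("top",shk(a,26,116),T(266,490))]
f=lambda p:np.concatenate([proj(n,world(p,P))-q for n,P,q in obs(p)])
r=least_squares(f,[600,30,0,.6,1.6],loss='soft_l1')
p=r.x;print(p.round(3));print(f(p).reshape(-1,2).round(1))
for k,P in dict(front=lid(p[3],0),hinge=(68,0,69.5),heel=(-86,13,127),bow=shk(p[4],13,127),bow0=shk(0,13,127),eye=(-86,-13,73)).items():print(k,world(p,P).round(1))
s=env.state();print(R.from_rotvec(s['tool_rot']).as_matrix().round(3))
np.save('p.npy',p)
E
```

```text
[ 5.37015e+02  8.56380e+01 -4.00000e-02  6.63000e-01 -4.85840e+01]
[[ 0.5 -1. ]
 [-0.7 -1.7]
 [ 0.2 -0.6]
 [ 0.1 -2.8]
 [-0.3 -0.7]
 [-0.6  0.2]
 [-1.   0.2]
 [-1.4 -0.1]
 [-1.1 -1.4]
 [-1.5  1.9]
 [-1.4 -1.6]
 [ 0.6 -0.9]
 [-0.2  0.2]
 [-0.4  1.9]
 [-0.4  2.7]
 [-0.6 -0.3]]
front [508.   86.8 166.2]
hinge [605.   82.9  69.5]
heel [451.6 102.1 127. ]
bow [438.8 104.  127. ]
bow0 [451.1  89.1 127. ]
eye [450.6  76.1  73. ]
[[-0.925  0.381 -0.   ]
 [ 0.381  0.925 -0.001]
 [-0.    -0.001 -1.   ]]
```

Fit: case at (537,86), yaw -0.04, lid about 0.66 rad, swing about 1.68 rad. I'll move above the lid front with the fingers shut, turning the tool on the way.

Request:
carry_out:
  delta_pos:
    - [-42.5,-35.7,0]
    - [-42.5,-35.7,0]
    - [-42.5,-35.7,0]
    - [-42.5,-35.7,0]
    - [-42.5,-35.7,0]
  roll: [0.6,0.6,0.6,0.6,0.6]
  fingers: [0,0,0,0,0]

```text
time_s: 0.6
tool_pos: [354.3, 354.2, 239.3]
tool_rot: [-1.501, -2.759, 0.0]
force: [0.5, -0.1, 0.3]
grip_width: 0.628
gripper_force: 0.0
```

```bash
cat > g.py <<'E'
from h import *
import sys
# usage: g.py x y z yangle_deg -> delta cm, roll
def go(x,y,z,ang):
    s=env.state();M=R.from_rotvec(s['tool_rot']).as_matrix()
    d=M.T@(np.array([x,y,z])-s['tool_pos'])/10
    a=np.arctan2(M[1,1],M[0,1]);dr=-(np.radians(ang)-a);dr=(dr+np.pi)%(2*np.pi)-np.pi
    print('t',round(s['time_s'],2),'pos',s['tool_pos'].round(1),'yang',np.degrees(a).round(1),'tilt',M[:,2].round(3),'F',np.round(s['force'],1),'q',np.round(s['q'],2),'w',round(s['grip_width'],2))
    print('delta',d.round(2),'roll',round(dr,3))
go(*map(float,sys.argv[1:5]))
E
python3 g.py 495 86 239 -98.6
```

```text
t 0.6 pos [354.3 354.2 239.3] yang 32.9 tilt [-0.  0. -1.] F [ 0.5 -0.1  0.3] q [-1.    0.06  0.13  1.79 -0.01  1.3  -0.3 ] w 0.63
delta [-3.016e+01 -2.760e+00  3.000e-02] roll 2.295
```

Request:
carry_out:
  delta_pos:
    - [-30,-2.7,0]
    - [-30,-2.7,0]
    - [-30,-2.7,0]
    - [-30,-2.7,0]
    - [-30,-2.7,0]
  roll: [0.75,0.75,0.75,0.75,0.75]
  fingers: [0,0,0,0,0]

```text
time_s: 1.1
tool_pos: [471.9, 133.7, 239.5]
tool_rot: [-2.408, -2.017, -0.0]
force: [1.0, 1.0, 0.7]
grip_width: 0.172
gripper_force: 0.0
```

```bash
python3 g.py 495 86 195 -98.6
```

```text
t 1.1 pos [471.9 133.7 239.5] yang -10.1 tilt [ 0.  0. -1.] F [1.  1.  0.7] q [-0.74  0.02  0.38  1.82 -0.01  1.3  -0.53] w 0.17
delta [-4.3   3.11  4.45] roll 1.545
```

```bash
python3 g.py 522 86 185 -98.6
```

```text
t 1.1 pos [471.9 133.7 239.5] yang -10.1 tilt [ 0.  0. -1.] F [1.  1.  0.7] q [-0.74  0.02  0.38  1.82 -0.01  1.3  -0.53] w 0.17
delta [-3.83  5.77  5.45] roll 1.545
```

Request:
carry_out:
  delta_pos:
    - [-3.8,5.8,1]
    - [-3.8,5.8,2]
    - [-3.8,5.8,4]
    - [-3.8,5.8,5.4]
    - [-3.8,5.8,5.4]
  roll: [0.15,0.3,0.45,0.6,0.75]
  fingers: [0,0,0,0,0]

```text
time_s: 1.6
tool_pos: [521.1, 87.9, 183.2]
tool_rot: [2.98, 0.994, -0.006]
force: [-0.2, 0.5, 0.6]
grip_width: 0.004
gripper_force: 0.0
```

```bash
python3 g.py 505 86 105 -98.6
```

```text
t 1.6 pos [521.1  87.9 183.2] yang -53.1 tilt [-0.003 -0.002 -1.   ] F [-0.2  0.5  0.6] q [-0.7   0.17  0.49  1.81 -0.08  1.19 -1.11] w 0.0
delta [-1.38 -0.81  7.83] roll 0.794
```

Request:
carry_out:
  delta_pos:
    - [0,0,1.5]
    - [-0.3,-0.2,3.0]
    - [-0.6,-0.4,4.5]
    - [-1.0,-0.6,6]
    - [-1.4,-0.8,7.2]
  roll: [0,0,0,0,0]
  fingers: [0,0,0,0,0]

```text
time_s: 2.1
tool_pos: [506.0, 86.6, 112.8]
tool_rot: [-2.976, -1.005, -0.0]
force: [0.3, 1.1, 1.6]
grip_width: 0.007
gripper_force: 0.9
```

Request:
carry_out:
  delta_pos:
    - [0,0,0.3]
    - [0,0,0.6]
    - [0,0,0.7]
    - [0,0,0.8]
    - [0,0,0.8]
  roll: [0,0,0,0,0]
  fingers: [0,0,0,0,0]

```text
time_s: 2.6
tool_pos: [506.6, 86.4, 105.8]
tool_rot: [2.977, 1.004, 0.001]
force: [-0.9, -0.1, 0.8]
grip_width: 0.003
gripper_force: 0.3
```

```bash
python3 g.py 505 86 105 -98.6
```

```text
t 2.6 pos [506.6  86.4 105.8] yang -52.7 tilt [ 0.  0. -1.] F [-0.9 -0.1  0.8] q [-0.69  0.22  0.48  1.93 -0.12  1.02 -1.07] w 0.0
delta [-0.15 -0.07  0.08] roll 0.801
```

Request:
carry_out:
  delta_pos:
    - [0,0,0.2]
    - [0,0,0.3]
    - [0,0,0.4]
    - [0,0,0.5]
    - [0,0,0.5]
  roll: [0,0,0,0,0]
  fingers: [0,0,0,0,0]

```text
time_s: 3.1
tool_pos: [506.7, 86.5, 103.0]
tool_rot: [-2.975, -1.003, -0.001]
force: [-14.3, -3.6, 33.3]
grip_width: 0.001
gripper_force: 16.8
```

```bash
python3 - <<'E'
from h import *
s=env.capture("side")[200:320,265:385];t=env.capture("top")[205:325,255:385]
cv2.imwrite("pics/c2.png",cv2.resize(np.hstack([s,t])[:,:,::-1],None,fx=3.2,fy=3.2,interpolation=cv2.INTER_CUBIC))
E
python3 g.py 505 86 105 -98.6
```

```text
t 3.2 pos [506.6  86.5 103. ] yang -52.7 tilt [ 0.     0.002 -1.   ] F [-13.7  -2.9  33.7] q [-0.69  0.22  0.48  1.93 -0.12  1.01 -1.07] w 0.01
delta [-0.16 -0.06 -0.2 ] roll 0.801
```

View pics/c2.png

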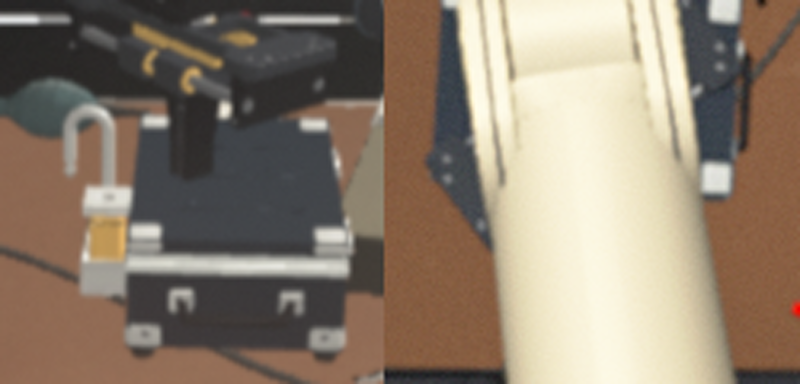

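The lid is shut: fingertips are at z 86 mm under 33 N. The shackle is still raised, with its toe to the front. Now I'll rise, turn and open above the bow.

Request:
carry_out:
  delta_pos:
    - [0,0,-2]
    - [0,0,-5]
    - [0,0,-7]
    - [0,0,-7]
    - [0,0,-7]
  roll: [0.1,0.25,0.4,0.55,0.7]
  fingers: [0,0,0.3,0.4,0.4]

```text
time_s: 3.7
tool_pos: [506.8, 86.6, 171.2]
tool_rot: [-3.139, 0.087, -0.002]
force: [-0.6, -0.4, 0.3]
grip_width: 0.194
gripper_force: 0.0
```

```bash
python3 g.py 438.8 104 165 -98.6
```

```text
t 3.7 pos [506.8  86.6 171.2] yang -93.2 tilt [ 0.002  0.001 -1.   ] F [-0.6 -0.4  0.3] q [-0.77  0.14  0.56  1.87 -0.08  1.15 -1.81] w 0.19
delta [-6.88 -1.36  0.61] roll 0.095
```

Request:
carry_out:
  delta_pos:
    - [-4,-0.8,0]
    - [-6.9,-1.4,0]
    - [-6.9,-1.4,0.6]
    - [-6.9,-1.4,0.6]
    - [-6.9,-1.4,0.6]
  roll: [0.09,0.09,0.09,0.09,0.09]
  fingers: [0.4,0.4,0.4,0.4,0.4]

```text
time_s: 4.2
tool_pos: [438.8, 103.5, 164.7]
tool_rot: [3.134, -0.219, 0.001]
force: [-0.4, -0.0, 0.5]
grip_width: 0.4
gripper_force: 0.0
```

```bash
python3 - <<'E'
from h import *
s=env.capture("side")[190:290,245:370];t=env.capture("top")[205:305,255:380]
cv2.imwrite("pics/c3.png",cv2.resize(s[:,:,::-1],None,fx=6,fy=6,interpolation=cv2.INTER_CUBIC))
E
python3 g.py 438.8 104 129 -98.6
```

```text
t 4.3 pos [438.8 103.4 164.7] yang -98.0 tilt [ 0. -0. -1.] F [ 0.1  1.  -0.5] q [-0.86 -0.02  0.52  2.02  0.01  1.13 -2.05] w 0.4
delta [-0.01 -0.06  3.57] roll 0.01
```

View pics/c3.png

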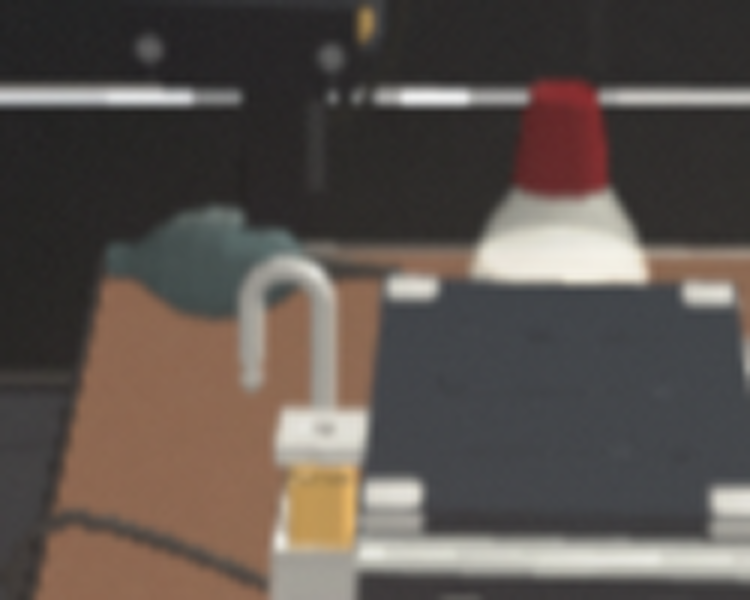

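The bow top sits at crop pixel (288,262) with the fingers straight above it, so I'll descend and grip lightly.

Request:
carry_out:
  delta_pos:
    - [0.1,0,1.5]
    - [0.1,0,3.0]
    - [0.1,0,3.5]
    - [0.1,0,3.5]
    - [0.1,0,3.5]
  roll: [0,0,0,0,0]
  fingers: [0.4,0.4,0.4,0.2,0.1]
  squeeze: 5

```text
time_s: 4.8
tool_pos: [439.5, 103.6, 130.0]
tool_rot: [-3.134, 0.219, -0.001]
force: [-0.7, -1.2, 0.9]
grip_width: 0.296
gripper_force: 0.0
```

Request:
carry_out:
  delta_pos:
    - [0,0,0]
    - [0,0,0]
    - [0,0,0]
    - [0,0,0]
    - [0,0,0]
  roll: [0,0,0,0,0]
  fingers: [0,0,0,0,0]
  squeeze: 5

```text
time_s: 5.3
tool_pos: [439.4, 104.3, 129.9]
tool_rot: [-3.133, 0.217, -0.001]
force: [0.2, 4.2, 2.8]
grip_width: 0.09
gripper_force: 5.0
```

```bash
python3 g.py 438.8 104 129 -98.6
```

```text
t 5.3 pos [439.4 104.3 129.9] yang -97.9 tilt [ 0.001  0.001 -1.   ] F [0.2 4.2 2.8] q [-0.85  0.03  0.53  2.06 -0.02  1.05 -2.02] w 0.09
delta [-0.05  0.04  0.09] roll 0.011
```

The bow is held (7.8 mm wide). Now I'll swing about the heel, which lies 13 mm along tool +x.

Request:
carry_out:
  delta_pos:
    - [0.015,0.19,0]
    - [0.06,0.38,0]
    - [0.13,0.565,0]
    - [0.23,0.735,0]
    - [0.35,0.885,0]
  roll: [-0.15,-0.3,-0.45,-0.6,-0.75]
  fingers: [0,0,0,0,0]

```text
time_s: 5.8
tool_pos: [441.6, 95.4, 129.9]
tool_rot: [-2.992, -0.955, -0.002]
force: [0.9, 7.7, 0.4]
grip_width: 0.086
gripper_force: 5.0
```

Request:
carry_out:
  delta_pos:
    - [0.015,0.19,0]
    - [0.06,0.38,0]
    - [0.13,0.565,0]
    - [0.23,0.735,0]
    - [0.35,0.885,0]
  roll: [-0.15,-0.3,-0.45,-0.6,-0.75]
  fingers: [0,0,0,0,0]

```text
time_s: 6.3
tool_pos: [449.1, 90.4, 129.7]
tool_rot: [-2.434, -1.984, -0.001]
force: [-1.1, 6.5, 1.7]
grip_width: 0.089
gripper_force: 5.0
```

```bash
python3 g.py 451.1 89.1 130 -2.3
```

```text
t 6.3 pos [449.1  90.4 129.7] yang -11.6 tilt [-0.     0.002 -1.   ] F [-1.1  6.5  1.7] q [-0.8   0.05  0.52  2.04 -0.03  1.05 -0.47] w 0.09
delta [-0.08  0.23 -0.03] roll -0.163
```

Request:
carry_out:
  delta_pos:
    - [0.06,0.1,0]
    - [0.12,0.21,0]
    - [0.12,0.21,0]
    - [0.12,0.21,0]
    - [0.12,0.21,0]
  roll: [-0.08,-0.16,-0.16,-0.16,-0.16]
  fingers: [0,0,0,0,0]

```text
time_s: 6.8
tool_pos: [451.1, 90.6, 129.6]
tool_rot: [-2.275, -2.165, 0.0]
force: [-2.8, 4.9, 2.4]
grip_width: 0.087
gripper_force: 5.0
```

```bash
python3 g.py 451.1 89.1 130 -2.3;python3 - <<'E'
from h import *
s=env.capture("side")[200:300,255:380]
cv2.imwrite("pics/c4.png",cv2.resize(s[:,:,::-1],None,fx=6,fy=6,interpolation=cv2.INTER_CUBIC))
p=np.load('p.npy')
for a in(-.1,0,.1):print(a,[((proj("side",world(p,shk(a,r,z)))-[255,200])*6).round(0) for r,z in((0,75),(26,75),(0,73))])
E
```

```text
t 6.8 pos [451.1  90.6 129.6] yang -2.8 tilt [-0.001  0.001 -1.   ] F [-2.8  4.9  2.4] q [-0.79  0.06  0.51  2.04 -0.03  1.05 -0.31] w 0.09
delta [-0.15  0.01 -0.04] roll -0.009
-0.1 [array([262., 333.]), array([265., 363.]), array([262., 338.])]
0 [array([262., 333.]), array([258., 363.]), array([262., 338.])]
0.1 [array([262., 333.]), array([250., 363.]), array([262., 338.])]
```

View pics/c4.png

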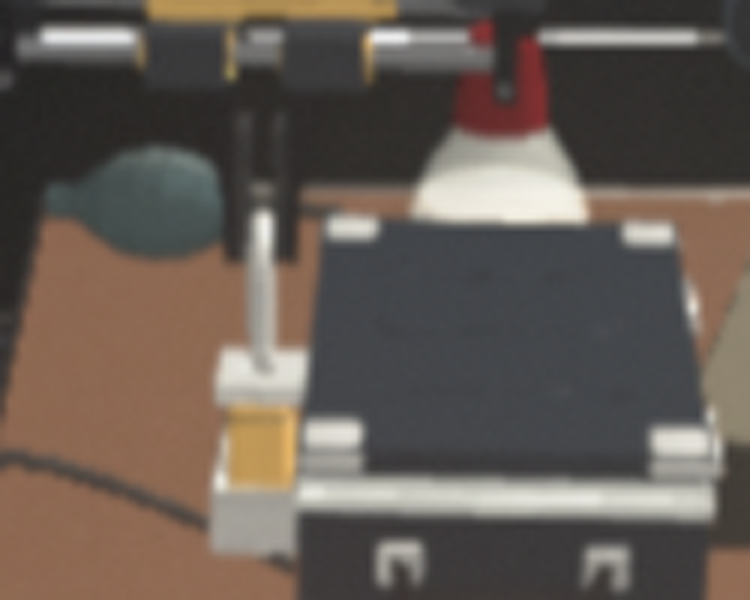

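The toe at crop pixel (262,366) stands over the eye and the two legs line up in the view. I'll release, rise, close and come down on the bow.

Request:
carry_out:
  delta_pos:
    - [0,0,0]
    - [0,0,0]
    - [0,0,0]
    - [0,0,-2]
    - [0,0,-4]
  roll: [0,0,0,0,0]
  fingers: [0.2,0.25,0.3,0.3,0.3]

```text
time_s: 7.35
tool_pos: [451.1, 89.3, 169.6]
tool_rot: [-2.277, -2.165, 0.003]
force: [0.9, -0.3, -0.3]
grip_width: 0.293
gripper_force: 0.0
```

Request:
carry_out:
  delta_pos:
    - [0,0,0]
    - [0,0,0]
    - [0,0,0]
    - [0,0,0]
    - [0,0,0]
  roll: [0,0,0,0,0]
  fingers: [0,0,0,0,0]
  squeeze: 30

```text
time_s: 7.85
tool_pos: [451.2, 89.7, 169.0]
tool_rot: [-2.276, -2.165, 0.002]
force: [0.3, -0.4, 0.2]
grip_width: 0.016
gripper_force: 0.0
```

```bash
python3 g.py 451.1 90 147 -2.3
```

```text
t 7.85 pos [451.2  89.7 169. ] yang -2.9 tilt [-0.001 -0.    -1.   ] F [ 0.3 -0.4  0.2] q [-0.8   0.    0.51  1.99 -0.    1.14 -0.34] w 0.02
delta [ 0.03 -0.01  2.2 ] roll -0.01
```

Request:
carry_out:
  delta_pos:
    - [0,0,1.5]
    - [0,0,2.3]
    - [0,0,2.5]
    - [0,0,2.6]
    - [0,0,2.7]
  roll: [0,0,0,0,0]
  fingers: [0,0,0,0,0]

```text
time_s: 8.35
tool_pos: [451.7, 89.8, 143.0]
tool_rot: [2.276, 2.165, 0.001]
force: [-1.2, -1.3, 3.8]
grip_width: 0.004
gripper_force: 1.9
```

Request:
carry_out:
  delta_pos:
    - [0,0,0.05]
    - [0,0,0.1]
    - [0,0,0.15]
    - [0,0,0.2]
    - [0,0,0.25]
  roll: [0,0,0,0,0]
  fingers: [0,0,0,0,0]

```text
time_s: 8.85
tool_pos: [451.6, 89.9, 140.1]
tool_rot: [2.276, 2.165, 0.0]
force: [-0.1, -1.5, 4.8]
grip_width: 0.005
gripper_force: 2.0
```

Request:
carry_out:
  delta_pos:
    - [0,0,0.06]
    - [0,0,0.12]
    - [0,0,0.18]
    - [0,0,0.24]
    - [0,0,0.3]
  roll: [0,0,0,0,0]
  fingers: [0,0,0,0,0]

```text
time_s: 9.35
tool_pos: [451.5, 89.9, 137.0]
tool_rot: [-2.276, -2.165, -0.0]
force: [-0.8, -1.2, 5.2]
grip_width: 0.006
gripper_force: 2.4
```

Request:
carry_out:
  delta_pos:
    - [0,0,0.1]
    - [0,0,0.2]
    - [0,0,0.3]
    - [0,0,0.4]
    - [0,0,0.5]
  roll: [0,0,0,0,0]
  fingers: [0,0,0,0,0]

```text
time_s: 9.85
tool_pos: [451.5, 89.8, 132.0]
tool_rot: [-2.276, -2.165, -0.0]
force: [-1.7, -1.3, 5.2]
grip_width: 0.009
gripper_force: 2.6
```

Request:
carry_out:
  delta_pos:
    - [0,0,0.1]
    - [0,0,0.2]
    - [0,0,0.3]
    - [0,0,0.4]
    - [0,0,0.5]
  roll: [0,0,0,0,0]
  fingers: [0,0,0,0,0]

```text
time_s: 10.35
tool_pos: [451.5, 89.9, 127.0]
tool_rot: [-2.276, -2.165, -0.0]
force: [-0.8, -1.9, 5.6]
grip_width: 0.005
gripper_force: 2.8
```

Request:
carry_out:
  delta_pos:
    - [0,0,0.08]
    - [0,0,0.16]
    - [0,0,0.24]
    - [0,0,0.32]
    - [0,0,0.4]
  roll: [0,0,0,0,0]
  fingers: [0,0,0,0,0]

```text
time_s: 10.85
tool_pos: [451.5, 89.9, 123.0]
tool_rot: [-2.276, -2.165, -0.0]
force: [-1.8, -0.8, 6.4]
grip_width: 0.002
gripper_force: 3.0
```

Request:
carry_out:
  delta_pos:
    - [0,0,0.05]
    - [0,0,0.1]
    - [0,0,0.15]
    - [0,0,0.2]
    - [0,0,0.2]
  roll: [0,0,0,0,0]
  fingers: [0,0,0,0,0]

```text
time_s: 11.35
tool_pos: [451.5, 89.8, 121.0]
tool_rot: [-2.276, -2.165, 0.0]
force: [-0.7, -1.2, 5.7]
grip_width: 0.006
gripper_force: 2.9
```

Request:
carry_out:
  delta_pos:
    - [0,0,0.04]
    - [0,0,0.08]
    - [0,0,0.12]
    - [0,0,0.15]
    - [0,0,0.15]
  roll: [0,0,0,0,0]
  fingers: [0,0,0,0,0]

```text
time_s: 11.85
tool_pos: [451.5, 89.8, 119.5]
tool_rot: [-2.276, -2.165, 0.0]
force: [-1.7, -1.3, 6.0]
grip_width: 0.005
gripper_force: 3.0
```

Request:
carry_out:
  delta_pos:
    - [0,0,0.04]
    - [0,0,0.08]
    - [0,0,0.12]
    - [0,0,0.15]
    - [0,0,0.15]
  roll: [0,0,0,0,0]
  fingers: [0,0,0,0,0]

```text
time_s: 12.35
tool_pos: [451.5, 89.9, 118.1]
tool_rot: [-2.276, -2.165, -0.0]
force: [-2.5, -0.9, 5.7]
grip_width: 0.001
gripper_force: 3.2
```

Request:
carry_out:
  delta_pos:
    - [0,0,0.04]
    - [0,0,0.08]
    - [0,0,0.12]
    - [0,0,0.15]
    - [0,0,0.15]
  roll: [0,0,0,0,0]
  fingers: [0,0,0,0,0]

```text
time_s: 12.85
tool_pos: [451.6, 89.9, 116.7]
tool_rot: [-2.276, -2.165, -0.0]
force: [-2.6, -1.0, 9.4]
grip_width: 0.005
gripper_force: 4.2
```

Request:
carry_out:
  delta_pos:
    - [0,0,0.03]
    - [0,0,0.06]
    - [0,0,0.1]
    - [0,0,0.1]
    - [0,0,0.1]
  roll: [0,0,0,0,0]
  fingers: [0,0,0,0,0]

```text
time_s: 13.35
tool_pos: [451.6, 89.9, 115.9]
tool_rot: [-2.276, -2.165, -0.001]
force: [-2.8, -2.4, 10.4]
grip_width: -0.0
gripper_force: 4.9
```

Request:
carry_out:
  delta_pos:
    - [0,0,0.03]
    - [0,0,0.06]
    - [0,0,0.1]
    - [0,0,0.1]
    - [0,0,0.1]
  roll: [0,0,0,0,0]
  fingers: [0,0,0,0,0]

```text
time_s: 13.85
tool_pos: [451.7, 89.9, 115.0]
tool_rot: [-2.276, -2.165, -0.001]
force: [-3.2, -2.1, 11.6]
grip_width: 0.004
gripper_force: 5.7
```

Request:
carry_out:
  delta_pos:
    - [0,0,0.03]
    - [0,0,0.06]
    - [0,0,0.1]
    - [0,0,0.1]
    - [0,0,0.1]
  roll: [0,0,0,0,0]
  fingers: [0,0,0,0,0]

```text
time_s: 14.35
tool_pos: [451.7, 89.9, 114.1]
tool_rot: [-2.276, -2.165, -0.001]
force: [-4.3, -1.6, 12.9]
grip_width: 0.004
gripper_force: 6.6
```

Request:
carry_out:
  delta_pos:
    - [0,0,0.03]
    - [0,0,0.06]
    - [0,0,0.1]
    - [0,0,0.1]
    - [0,0,0.1]
  roll: [0,0,0,0,0]
  fingers: [0,0,0,0,0]

```text
time_s: 14.85
tool_pos: [451.7, 89.9, 113.2]
tool_rot: [-2.276, -2.165, -0.001]
force: [-3.0, -1.8, 15.0]
grip_width: 0.003
gripper_force: 6.8
```

Request:
carry_out:
  delta_pos:
    - [0,0,0.03]
    - [0,0,0.06]
    - [0,0,0.1]
    - [0,0,0.1]
    - [0,0,0.1]
  roll: [0,0,0,0,0]
  fingers: [0,0,0,0,0]

```text
time_s: 15.35
tool_pos: [451.7, 89.9, 112.2]
tool_rot: [-2.276, -2.165, -0.001]
force: [-4.9, -2.4, 14.6]
grip_width: 0.003
gripper_force: 7.0
```

Request:
carry_out:
  delta_pos:
    - [0,0,0.03]
    - [0,0,0.06]
    - [0,0,0.08]
    - [0,0,0.08]
    - [0,0,0.08]
  roll: [0,0,0,0,0]
  fingers: [0,0,0,0,0]

```text
time_s: 15.85
tool_pos: [452.0, 90.2, 111.0]
tool_rot: [2.276, 2.165, 0.002]
force: [-0.1, -1.5, 5.9]
grip_width: 0.006
gripper_force: 3.2
```

The force dropped from 14.6 to 5.9 N, which is the click. I'll lift off and look.

Request:
carry_out:
  delta_pos:
    - [0,0,-0.3]
    - [0,0,-0.8]
    - [0,0,-2]
    - [0,0,-4]
    - [0,0,-6]
  roll: [0,0,0,0,0]
  fingers: [0,0,0,0,0]

```text
time_s: 16.35
tool_pos: [451.2, 89.7, 171.8]
tool_rot: [-2.276, -2.165, 0.001]
force: [-0.2, 0.3, -0.7]
grip_width: 0.004
gripper_force: 0.0
```

Run:
```python
from h import *
s=env.capture("side")[200:300,255:380]
cv2.imwrite("pics/c5.png",cv2.resize(s[:,:,::-1],None,fx=6,fy=6,interpolation=cv2.INTER_CUBIC))
p=np.load('p.npy')
for z in(97,127):print(z,((proj("side",world(p,shk(0,13,z)))-[255,200])*6).round(0))
s=env.state();print(s['tool_pos'],s['force'])
```

```text
97 [260. 291.]
127 [259. 213.]
[452.82177181  90.1000148  175.00017258] [ 2.51880073 -0.07990824  3.32164172]
```

View pics/c5.png

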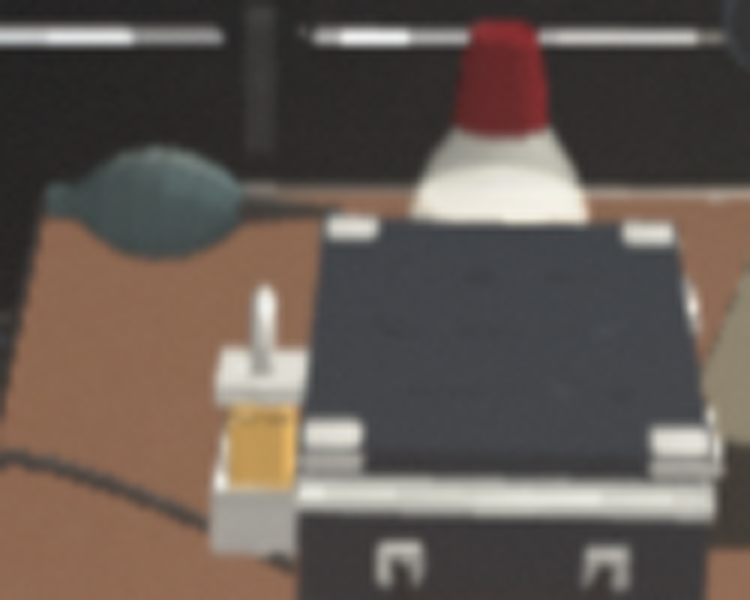

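The bow top at (265,288) matches a height of about 97 mm. The shackle stays down through the tabs with the lid shut, and the fingers are clear above it. Handing in.

```bash
python3 -c "
from cell import env
print(env.job_done())"
```

```text
the job is handed in; nothing more can be done
None
```

The lid is shut and the padlock locked: the pawl clicked at about 15 N, the shackle stayed down at about 97 mm once released, and the job is handed in at about 16 s (the hand-in returned no verdict).

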